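# Put the reagent bottles on their drip trays

### The arm

A 6-joint arm with a two-finger parallel gripper is mounted at the origin on the work surface. World frame = base frame: x ahead of the robot, y to its left, z up, the work surface at z = 0. Lengths are in m, angles in rad, forces in N, time in s.
With the tool pointing down it reaches from about 0.275 to 0.75 m from the base axis. Payload 10.2 kg.
Tool frame: the origin (TCP) lies at the centre of the arm's flange, where the gripper is bolted on; the fingertips stand 166 mm ahead of it and the grasp point (between the pads) lies 147 mm ahead of it; z points along the fingers, y is the line along which they close (so a half turn about z gives the same grasp; the last joint's range is limited). The gripper opens to 88 mm and grips with 3 to 60 N. Pads are 18 mm wide; open, the fingers measure 123 mm over their backs; the gripper's body (75 mm by 187 mm) begins 45 mm behind the grasp point.
Start: joints at [0.967, 0.313, 1.498, -0, 1.331, -0.223], TCP at [0.195, 0.487, 0.405] pointing down, gripper open.
Joint ranges: [-2.94, 2.94], [-0.97, 2.17], [0.19, 2.56], [-1.23, 4.37], [0.02, 3.11], [-2.88, 2.88]. Speed limits (rad/s): [2.39, 2.39, 3.01, 3.14, 3.14, 3.14].

### API

Orientations are given as a rotation vector (axis times angle).
In Python, from rig import robot, imaging gives the robot as it stands.
- The arm moves only by the shell command python3 -m jog 'ROWS'. ROWS is JSON, a list of rows, each an object with "fingers": the opening, from 0 (shut) to 1 (fully open); "travel": the shift along the tool's x, y, z each as a share of 0.3 m, from -1 to 1, a list of three; "delta_rot": the turn, a rotation vector about the tool's x, y, z each as a share of 360 degrees, from -1 to 1, a list of three. A call has 1 to 20 rows; each row is the pose to reach, as a shift and turn from the pose commanded when the call began, along the tool's axes at that moment, turning the shorter way round; what a row does not reach only later rows make up. A row lasts 1/8 s, in which the tool goes at most 62.5 mm and 10.7 degrees, less where a joint would pass 70% of its speed; a pose out of reach is approached as far as the arm can. A call with a number of a shift or a turn outside -1 to 1 is refused whole. A call with a gripper value outside its range is refused whole. The fingers move at their own pace and stop on an object; the grip force is fixed at half the most. Time passes only in rows, so rows that repeat a pose let the fingers close. It gives the time, the measured TCP pose, the force, the opening and the grip force at its end, in the units of the state.
- robot.get_obs(): the state, without advancing time (a new reading comes with each control period).
- imaging.snapshot(name): name is "scene" or "top"; returns the picture (400x640x3 uint8, red, green, blue); there is no depth.
- imaging.camera_info(name): a dict with "K" (3x3 intrinsics, pixels), "world_from_camera" (4x4, takes a point from camera to world coordinates). Camera axes: x right, y up, looking along -z (the intrinsics and any distortion apply to the point x, -y, -z); pixel columns grow to the right and rows downward; lengths in m; the calibration is good to about 2 mm. A picture is of the moment at which its call begins. camera_info takes no time and is no camera call.
- robot.job_done(): hands the job in; it is judged then, once.
The state is a dict: "time": time; "joint_pos": joint angles; "joint_velocities": joint speeds; "joint_torque": joint torques, N m; "tcp_pos": TCP position; "ee_rot": TCP orientation; "force": force on the tool from outside, world axes, zero at the start; "ft_torque": the same for the moment, N m; "gripper_width": finger opening in m; "gripper_force": force on a finger pad.
Only numpy, scipy, OpenCV 4.12 (cv2) and the standard library are available. Lean on these libraries where they do the work, as an engineer would, in place of code of your own. Each camera call takes 0.05 s, during which the arm holds its last target. There are 200 camera calls.

### The job

Stand each of the four reagent bottles upright in the drip tray of the same colour as its cap, flat on the tray's floor inside the rim. Set them down gently, without dropping or tipping any bottle, and leave the conical flask and the mortar where they are.

Things in the scene. Friction and masses are not known exactly. Their poses are not given: they have to be found in the camera images.
- bottle_red: Loose upright reagent bottle, amber glass, red screw cap and red band; 110 mm tall, 0.14 to 0.28 kg. Round body 50 mm across (51 at the band) up to 58 mm height, shoulder narrowing to a 24 mm neck at 75 mm; cap a solid cylinder 32 mm across from 78 to 110 mm height, good to grip from above. Origin: centre of its underside; z up.
- bottle_yellow: Loose upright reagent bottle, amber glass, yellow screw cap and yellow band; 110 mm tall, 0.14 to 0.28 kg. Round body 50 mm across (51 at the band) up to 58 mm height, shoulder narrowing to a 24 mm neck at 75 mm; cap a solid cylinder 32 mm across from 78 to 110 mm height, good to grip from above. Origin: centre of its underside; z up.
- bottle_blue: Loose upright reagent bottle, white plastic, blue screw cap and blue band; 110 mm tall, 0.14 to 0.28 kg. Round body 50 mm across (51 at the band) up to 58 mm height, shoulder narrowing to a 24 mm neck at 75 mm; cap a solid cylinder 32 mm across from 78 to 110 mm height, good to grip from above. Origin: centre of its underside; z up.
- bottle_green: Loose upright reagent bottle, white plastic, green screw cap and green band; 110 mm tall, 0.14 to 0.28 kg. Round body 50 mm across (51 at the band) up to 58 mm height, shoulder narrowing to a 24 mm neck at 75 mm; cap a solid cylinder 32 mm across from 78 to 110 mm height, good to grip from above. Origin: centre of its underside; z up.
- tray_red: Round red plastic drip tray, fixed to the bench: 88 mm across at the rim, 10 mm high, floor 4 mm thick, flat inside about 72 mm across, so a bottle inside it has some 11 mm play all round. Origin: centre of its underside, on the bench; z up.
- tray_yellow: Round yellow plastic drip tray, fixed to the bench: 88 mm across at the rim, 10 mm high, floor 4 mm thick, flat inside about 72 mm across, so a bottle inside it has some 11 mm play all round. Origin: centre of its underside, on the bench; z up.
- tray_blue: Round blue plastic drip tray, fixed to the bench: 88 mm across at the rim, 10 mm high, floor 4 mm thick, flat inside about 72 mm across, so a bottle inside it has some 11 mm play all round. Origin: centre of its underside, on the bench; z up.
- tray_green: Round green plastic drip tray, fixed to the bench: 88 mm across at the rim, 10 mm high, floor 4 mm thick, flat inside about 72 mm across, so a bottle inside it has some 11 mm play all round. Origin: centre of its underside, on the bench; z up.
- flask: Bystander: loose clear glass conical flask with a grey stopper, 62 mm across at the foot, 104 mm tall. To be left alone. Origin: centre of its underside; z up.
- mortar: Bystander: loose white porcelain mortar (open bowl), 80 mm across at the rim, 45 mm tall. To be left alone. Origin: centre of its underside; z up.
Not all that is in view belongs to the job. Leave any purple look-alike of the bottle_yellow alone.

How it is judged:
By the outcome, as a careful person would: the job done as asked, in the order asked, and still so for the second after the job is handed in, with the robot touching nothing.
It also fails if it takes over 96 s, if anything falls off the work surface, if the arm or the gripper's body presses on something with over 40 N, if the wrist force passes 120 N, or if a joint passes its speed limit or range.

## Working session

There is one attempt and no reset: what is moved stays moved. The work goes in short steps, Python scripts to look and compute and a shell command to move; the robot and the scene stay as the last step left them, time stands still between calls to the robot, and variables do not carry over. Pictures are saved under pics/ and viewed, at most 14 in all, crops included, and the job is handed in when it is done.

```bash
mkdir -p pics; python3 - <<'E'
from rig import robot, imaging
import cv2
for n in("top","scene"):
    cv2.imwrite(f"pics/{n}0.png",imaging.snapshot(n)[:,:,::-1]); c=imaging.camera_info(n); print(n,c)
o=robot.get_obs(); print(o)
E
```

```text
top {'K': array([[474.2238917 ,   0.        , 319.60345285],
       [  0.        , 474.2238917 , 205.08775429],
       [  0.        ,   0.        ,   1.        ]]), 'world_from_camera': array([[-1.43596458e-02,  9.96286794e-01, -8.48906653e-02,
         3.52838059e-01],
       [-9.99896818e-01, -1.43411407e-02,  8.27830052e-04,
         1.67899757e-02],
       [-3.92672829e-04,  8.48937934e-02,  9.96389929e-01,
         1.10657368e+00],
       [ 0.00000000e+00,  0.00000000e+00,  0.00000000e+00,
         1.00000000e+00]])}
scene {'K': array([[488.76837034,   0.        , 323.79714473],
       [  0.        , 488.76837034, 204.93735277],
       [  0.        ,   0.        ,   1.        ]]), 'world_from_camera': array([[ 8.82442006e-01, -4.01330962e-01,  2.45417126e-01,
         7.60375958e-01],
       [ 4.70421201e-01,  7.52844307e-01, -4.60357842e-01,
        -5.86545782e-01],
       [-5.03031006e-06,  5.21688517e-01,  8.53136033e-01,
         1.12528254e+00],
       [ 0.00000000e+00,  0.00000000e+00,  0.00000000e+00,
         1.00000000e+00]])}
{'time': 0.1, 'joint_pos': array([ 9.66620129e-01,  3.13360768e-01,  1.49834060e+00, -1.62352862e-05,
        1.33102099e+00, -2.23395065e-01]), 'joint_velocities': array([-0.00032209, -0.00078486, -0.00220671, -0.00151387, -0.00097917,
        0.00063602]), 'joint_torque': array([ 1.64364101e-03, -4.02813005e+01, -2.52643847e+01,  6.95316098e-02,
        3.42104095e-02, -7.54007988e-05]), 'tcp_pos': array([0.19510231, 0.48736098, 0.40424295]), 'ee_rot': array([-5.94433325e-01, -3.08439421e+00,  1.63450602e-03]), 'force': array([ 0.07215782, -0.32347625,  0.17017029]), 'ft_torque': array([-0.02916844,  0.00969437,  0.0011299 ]), 'gripper_force': 0.0, 'gripper_width': 0.08819239579696857}
```

View pics/top0.png

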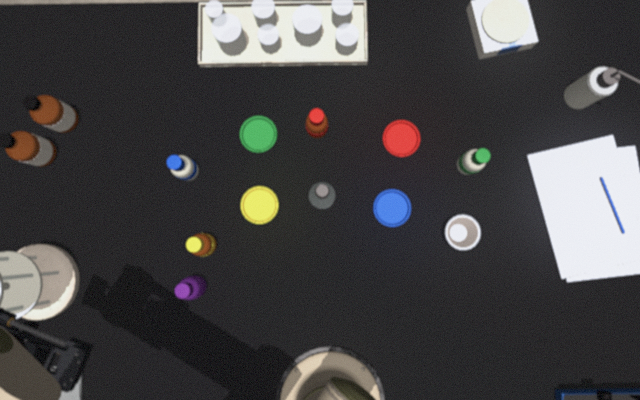

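View pics/scene0.png

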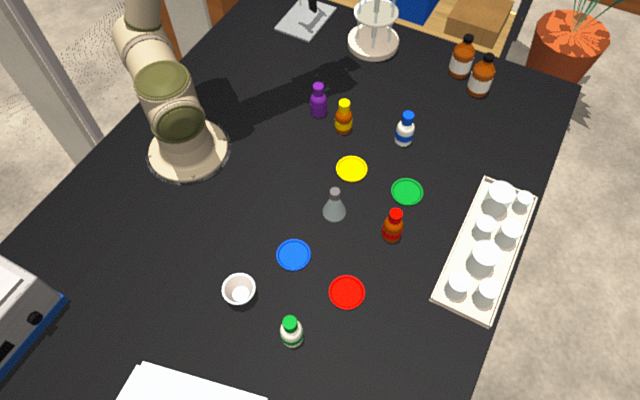

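Top view: caps are red (317,116), green (482,156), blue (175,162), yellow (194,244) and the purple look-alike (182,291). Trays are green (258,134), red (401,138), yellow (260,205) and blue (392,208). The flask is at (322,195) and the mortar at (462,232). Brown bottles at (45,110) and (25,145) have black caps, so they are clutter. Yellow candidates are (194,244) and (182,291). The first has a yellow cap on amber glass, so it fits. I'll confirm with a crop.

```bash
cat > h.py <<'E'
from rig import robot, imaging
import cv2, numpy as np
from scipy.spatial.transform import Rotation as R
HUE={'red':(0,0),'yellow':(30,8),'green':(65,15),'blue':(110,12)}
def mask(im,c):
    h=cv2.cvtColor(im,cv2.COLOR_RGB2HSV).astype(int); H,S,V=h[...,0],h[...,1],h[...,2]
    if c=='red': m=(np.minimum(H,180-H)<5)
    else: m=abs(H-HUE[c][0])<HUE[c][1]
    return (m&(S>130)&(V>90)).astype(np.uint8)
def blobs(im,c,amin=40):
    n,l,s,ce=cv2.connectedComponentsWithStats(mask(im,c))
    return sorted([(int(s[i,4]),*ce[i].round(1).tolist(),*s[i,:4].tolist()) for i in range(1,n) if s[i,4]>amin],reverse=True)
def ray(n,u,v):
    c=imaging.camera_info(n);T=c['world_from_camera'];K=c['K']
    d=np.array([(u-K[0,2])/K[0,0],-(v-K[1,2])/K[1,1],-1]);return T[:3,3],T[:3,:3]@d
def at(n,u,v,z):
    o,d=ray(n,u,v);return (o+d*(z-o[2])/d[2]).round(4)
E
python3 - <<'E'
from h import *
t=imaging.snapshot('top');s=imaging.snapshot('scene')
for c in HUE:
    for n,i in(('top',t),('scene',s)):
        for b in blobs(i,c)[:5]: print(c,n,b,'z.004',at(n,b[1],b[2],.005)[:2],'z.11',at(n,b[1],b[2],.108)[:2])
print(R.from_rotvec(robot.get_obs()['ee_rot']).as_matrix().round(3))
print('flask',at('top',322,189,.1),'mortar',at('top',462,232,.045),'purple',at('top',182,291,.108))
a=cv2.resize(t[215:315,140:260],None,fx=4,fy=4,interpolation=3)[:,:,::-1]
cv2.imwrite('pics/crop.png',a)
E
```

```text
red top (1174, 401.1, 137.9, 382, 119, 39, 39) z.004 [ 0.603  -0.1787] z.11 [ 0.5796 -0.1604]
red top (216, 316.2, 115.5, 308, 107, 17, 18) z.004 [0.6598 0.0209] z.11 [0.6311 0.0205]
red scene (1026, 346.3, 291.9, 328, 275, 38, 35) z.004 [ 0.6024 -0.1743] z.11 [ 0.6169 -0.2122]
red scene (194, 395.2, 215.0, 389, 207, 14, 17) z.004 [0.62   0.0795] z.11 [0.6329 0.0182]
red scene (86, 390.1, 234.6, 382, 225, 21, 15) z.004 [0.632  0.0193] z.11 [ 0.6438 -0.0364]
yellow top (1177, 258.9, 204.6, 240, 186, 39, 39) z.004 [0.4499 0.1574] z.11 [0.4408 0.1442]
yellow top (226, 193.6, 244.2, 185, 236, 18, 17) z.004 [0.36   0.3089] z.11 [0.3593 0.2816]
yellow scene (682, 351.2, 168.2, 336, 155, 32, 27) z.004 [0.4492 0.1613] z.11 [0.4778 0.0925]
yellow scene (162, 343.8, 105.2, 338, 98, 13, 16) z.004 [0.3235 0.3635] z.11 [0.3636 0.2762]
yellow scene (97, 342.7, 126.1, 335, 121, 17, 10) z.004 [0.3583 0.2875] z.11 [0.3952 0.2072]
green top (1054, 257.9, 133.8, 240, 116, 37, 37) z.004 [0.6177 0.1592] z.11 [0.593  0.1458]
green top (134, 482.1, 155.2, 475, 149, 15, 14) z.004 [ 0.5589 -0.368 ] z.11 [ 0.
[... 405 characters left out ...]
2.0, 205.0, 601, 178, 23, 55) z.004 [ 0.4371 -0.6656] z.11 [ 0.4292 -0.6018]
blue scene (906, 293.0, 254.3, 276, 238, 35, 33) z.004 [ 0.4382 -0.1479] z.11 [ 0.4678 -0.1882]
blue scene (737, 415.3, 9.4, 395, 0, 44, 25) z.004 [0.3418 0.8904] z.11 [0.3803 0.7546]
blue scene (162, 407.5, 117.1, 402, 110, 13, 16) z.004 [0.5149 0.411 ] z.11 [0.5374 0.3193]
blue scene (120, 34.8, 328.2, 0, 292, 64, 79) z.004 [ 0.0027 -0.5953] z.11 [ 0.0724 -0.5945]
blue scene (81, 402.9, 138.0, 395, 133, 18, 9) z.004 [0.5346 0.3301] z.11 [0.5553 0.2458]
[[-0.928  0.372 -0.   ]
 [ 0.372  0.928 -0.001]
 [ 0.    -0.001 -1.   ]]
flask [0.473  0.0103 0.1   ] mortar [ 0.3783 -0.3015  0.045 ] purple [0.2626 0.3049 0.108 ]
```

View pics/crop.png

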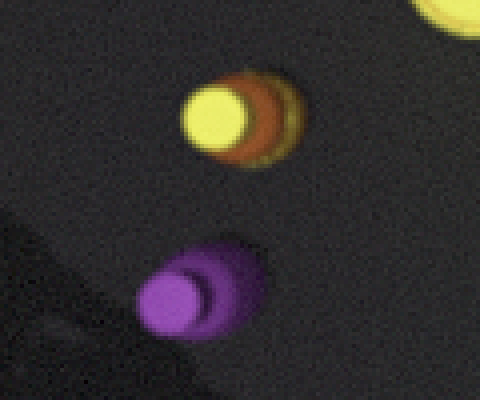

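The crop confirms it: the upper bottle is yellow-capped amber with a yellow band and is the one to take. The purple one stays put.

```bash
cat > go.py <<'E'
import sys
from h import *
P=dict(br=(.632,.021),by=(.3605,.281),bb=(.536,.325),bg=(.540,-.331),tr=(.602,-.178),ty=(.45,.1573),tb=(.4388,-.151),tg=(.617,.159))
o=robot.get_obs();M=R.from_rotvec(o['ee_rot']).as_matrix();p=o['tcp_pos']
for k in sys.argv[1:]:
    n,z=k.split('@');t=np.array([*P[n],float(z)]);d=t-p
    print(k,'travel',(M.T@d/.3).round(4),'mm',(d*1e3).round(1));p=t
print(o['time'],o['tcp_pos'].round(4),o['ee_rot'].round(4))
E
python3 go.py bb@.405 tb@.405 br@.405 tr@.405 bg@.405 tg@.405 by@.405 ty@.405
```

```text
bb@.405 travel [-1.2559 -0.0801 -0.0022] mm [ 340.8 -162.4    0.6]
tb@.405 travel [-2.8900e-01 -1.5934e+00  1.2000e-03] mm [ -97.2 -476.     0. ]
br@.405 travel [-3.848e-01  7.716e-01 -7.000e-04] mm [193.2 172.    0. ]
tr@.405 travel [-1.537e-01 -6.530e-01  5.000e-04] mm [ -30. -199.    0.]
bg@.405 travel [ 2.300e-03 -5.503e-01  4.000e-04] mm [ -62. -153.    0.]
tg@.405 travel [ 3.6880e-01  1.6117e+00 -1.2000e-03] mm [ 77. 490.   0.]
by@.405 travel [9.449e-01 5.970e-02 1.000e-04] mm [-256.5  122.     0. ]
ty@.405 travel [-4.302e-01 -2.719e-01  1.000e-04] mm [  89.5 -123.7    0. ]
0.2 [0.1952 0.4874 0.4044] [-5.9450e-01 -3.0845e+00  1.1000e-03]
```

```bash
python3 -m jog '[{"fingers":1,"travel":[-1,-0.08,0],"delta_rot":[0,0,0]},{"fingers":1,"travel":[-1,-0.08,0],"delta_rot":[0,0,0]},{"fingers":1,"travel":[-1,-0.08,0],"delta_rot":[0,0,0]},{"fingers":1,"travel":[-1,-0.08,0],"delta_rot":[0,0,0]},{"fingers":1,"travel":[-1,-0.08,0],"delta_rot":[0,0,0]},{"fingers":1,"travel":[-1,-0.08,0],"delta_rot":[0,0,0]}]'; python3 -m jog '[{"fingers":1,"travel":[-0.256,0,0],"delta_rot":[0,0,0]},{"fingers":1,"travel":[-0.256,0,0],"delta_rot":[0,0,0]},{"fingers":1,"travel":[-0.256,0,0],"delta_rot":[0,0,0]},{"fingers":1,"travel":[-0.256,0,0],"delta_rot":[0,0,0]}]'; python3 go.py bb@.245
```

```text
time: 0.95
tcp_pos: [0.4672, 0.3518, 0.4038]
ee_rot: [-0.601, -3.083, 0.001]
force: [0.1, 0.8, -0.5]
gripper_width: 0.0885
gripper_force: 0.0
time: 1.45
tcp_pos: [0.5348, 0.3261, 0.405]
ee_rot: [-0.592, -3.085, -0.0]
force: [-0.2, 0.5, -0.1]
gripper_width: 0.0882
gripper_force: 0.0
bb@.245 travel [-0.0053 -0.0018  0.5332] mm [   1.2   -1.1 -160. ]
1.45 [0.5348 0.3261 0.405 ] [-5.922e-01 -3.085e+00 -2.000e-04]
```

```bash
python3 -m jog '[{"fingers":1,"travel":[-0.005,-0.002,0.2],"delta_rot":[0,0,0]},{"fingers":1,"travel":[-0.005,-0.002,0.35],"delta_rot":[0,0,0]},{"fingers":1,"travel":[-0.005,-0.002,0.45],"delta_rot":[0,0,0]},{"fingers":1,"travel":[-0.005,-0.002,0.51],"delta_rot":[0,0,0]},{"fingers":1,"travel":[-0.005,-0.002,0.533],"delta_rot":[0,0,0]},{"fingers":1,"travel":[-0.005,-0.002,0.533],"delta_rot":[0,0,0]},{"fingers":0.6,"travel":[-0.005,-0.002,0.533],"delta_rot":[0,0,0]},{"fingers":0.4,"travel":[-0.005,-0.002,0.533],"delta_rot":[0,0,0]},{"fingers":0.2,"travel":[-0.005,-0.002,0.533],"delta_rot":[0,0,0]},{"fingers":0.2,"travel":[-0.005,-0.002,0.533],"delta_rot":[0,0,0]},{"fingers":0.2,"travel":[-0.005,-0.002,0.533],"delta_rot":[0,0,0]},{"fingers":0.2,"travel":[-0.005,-0.002,0.533],"delta_rot":[0,0,0]}]'; python3 go.py tb@.405
```

```text
time: 2.95
tcp_pos: [0.5372, 0.324, 0.2449]
ee_rot: [0.595, 3.085, 0.0]
force: [-0.3, 0.9, -0.1]
gripper_width: 0.0313
gripper_force: 30.0
tb@.405 travel [-0.284  -1.5917 -0.5343] mm [ -98.4 -475.   160.1]
2.95 [0.5372 0.324  0.2449] [5.9460e-01 3.0847e+00 4.0000e-04]
```

```bash
python3 -m jog '[{"fingers":0.2,"travel":[0,0,-0.1],"delta_rot":[0,0,0]},{"fingers":0.2,"travel":[0,0,-0.25],"delta_rot":[0,0,0]},{"fingers":0.2,"travel":[0,0,-0.4],"delta_rot":[0,0,0]},{"fingers":0.2,"travel":[0,0,-0.53],"delta_rot":[0,0,0]},{"fingers":0.2,"travel":[-0.02,-0.1,-0.53],"delta_rot":[0,0,0]},{"fingers":0.2,"travel":[-0.05,-0.25,-0.53],"delta_rot":[0,0,0]},{"fingers":0.2,"travel":[-0.08,-0.4,-0.53],"delta_rot":[0,0,0]},{"fingers":0.2,"travel":[-0.11,-0.55,-0.53],"delta_rot":[0,0,0]},{"fingers":0.2,"travel":[-0.13,-0.7,-0.53],"delta_rot":[0,0,0]},{"fingers":0.2,"travel":[-0.14,-0.8,-0.53],"delta_rot":[0,0,0]}]'; python3 -m jog '[{"fingers":0.2,"travel":[-0.03,-0.15,0],"delta_rot":[0,0,0]},{"fingers":0.2,"travel":[-0.06,-0.3,0],"delta_rot":[0,0,0]},{"fingers":0.2,"travel":[-0.08,-0.45,0],"delta_rot":[0,0,0]},{"fingers":0.2,"travel":[-0.11,-0.6,0],"delta_rot":[0,0,0]},{"fingers":0.2,"travel":[-0.13,-0.73,0],"delta_rot":[0,0,0]},{"fingers":0.2,"travel":[-0.144,-0.792,0],"delta_rot":[0,0,0]},{"fingers":0.2,"travel":[-0.144,-0.792,0],"delta_rot":[0,0,0]},{"fingers":0.2,"travel":[-0.144,-0.792,0],"delta_rot":[0,0,0]}]'; python3 go.py tb@.25
```

```text
time: 4.2
tcp_pos: [0.4864, 0.0839, 0.4035]
ee_rot: [-0.596, -3.084, 0.001]
force: [0.6, 0.2, -3.1]
gripper_width: 0.0312
gripper_force: 30.0
time: 5.2
tcp_pos: [0.4388, -0.1505, 0.4036]
ee_rot: [-0.594, -3.084, -0.001]
force: [0.2, 0.5, -1.6]
gripper_width: 0.0312
gripper_force: 30.0
tb@.25 travel [-0.0008 -0.0019  0.5122] mm [  -0.    -0.5 -153.6]
5.2 [ 0.4388 -0.1505  0.4036] [-5.9390e-01 -3.0845e+00 -7.0000e-04]
```

```bash
python3 -m jog '[{"fingers":0.2,"travel":[0,-0.002,0.15],"delta_rot":[0,0,0]},{"fingers":0.2,"travel":[0,-0.002,0.3],"delta_rot":[0,0,0]},{"fingers":0.2,"travel":[0,-0.002,0.4],"delta_rot":[0,0,0]},{"fingers":0.2,"travel":[0,-0.002,0.46],"delta_rot":[0,0,0]},{"fingers":0.2,"travel":[0,-0.002,0.49],"delta_rot":[0,0,0]},{"fingers":0.2,"travel":[0,-0.002,0.505],"delta_rot":[0,0,0]},{"fingers":0.2,"travel":[0,-0.002,0.512],"delta_rot":[0,0,0]},{"fingers":0.2,"travel":[0,-0.002,0.512],"delta_rot":[0,0,0]},{"fingers":0.2,"travel":[0,-0.002,0.512],"delta_rot":[0,0,0]}]'; python3 -m jog '[{"fingers":0.2,"travel":[0,0,0.003],"delta_rot":[0,0,0]},{"fingers":0.2,"travel":[0,0,0.003],"delta_rot":[0,0,0]},{"fingers":0.2,"travel":[0,0,0.003],"delta_rot":[0,0,0]}]'
```

```text
time: 6.32
tcp_pos: [0.4386, -0.1517, 0.2506]
ee_rot: [0.594, 3.084, -0.0]
force: [-0.6, 0.3, -3.8]
gripper_width: 0.0311
gripper_force: 30.0
time: 6.7
tcp_pos: [0.4386, -0.1517, 0.2493]
ee_rot: [0.595, 3.085, -0.0]
force: [0.1, 0.5, -3.3]
gripper_width: 0.0314
gripper_force: 30.0
```

```bash
for i in 1 2; do python3 -m jog '[{"fingers":0.2,"travel":[0,0,0.002],"delta_rot":[0,0,0]},{"fingers":0.2,"travel":[0,0,0.002],"delta_rot":[0,0,0]},{"fingers":0.2,"travel":[0,0,0.002],"delta_rot":[0,0,0]}]' | grep -E 'tcp|force'; done
```

```text
tcp_pos: [0.4386, -0.1517, 0.2488]
force: [-0.0, 0.3, -0.7]
gripper_force: 30.0
tcp_pos: [0.4388, -0.1517, 0.2487]
force: [-0.7, 1.3, 5.0]
gripper_force: 30.0
```

```bash
python3 -m jog '[{"fingers":0.4,"travel":[0,0,0],"delta_rot":[0,0,0]},{"fingers":0.6,"travel":[0,0,0],"delta_rot":[0,0,0]},{"fingers":0.9,"travel":[0,0,0],"delta_rot":[0,0,0]},{"fingers":1,"travel":[0,0,0],"delta_rot":[0,0,0]},{"fingers":1,"travel":[0,0,-0.1],"delta_rot":[0,0,0]},{"fingers":1,"travel":[0,0,-0.25],"delta_rot":[0,0,0]},{"fingers":1,"travel":[0,0,-0.4],"delta_rot":[0,0,0]},{"fingers":1,"travel":[0,0,-0.52],"delta_rot":[0,0,0]},{"fingers":1,"travel":[0,0,-0.52],"delta_rot":[0,0,0]}]'; python3 go.py br@.405 br@.245
```

```text
time: 8.57
tcp_pos: [0.4386, -0.1517, 0.4063]
ee_rot: [0.594, 3.08, -0.003]
force: [0.8, 0.1, 0.3]
gripper_width: 0.088
gripper_force: 0.0
br@.405 travel [-0.3845  0.7738  0.0052] mm [193.4 172.7  -1.3]
br@.245 travel [2.600e-03 5.000e-04 5.333e-01] mm [   0.    0. -160.]
8.575 [ 0.4386 -0.1517  0.4063] [ 5.9360e-01  3.0804e+00 -3.0000e-03]
```

```bash
python3 -m jog '[{"fingers":1,"travel":[-0.385,0.773,0],"delta_rot":[0,0,0]},{"fingers":1,"travel":[-0.385,0.773,0],"delta_rot":[0,0,0]},{"fingers":1,"travel":[-0.385,0.773,0],"delta_rot":[0,0,0]},{"fingers":1,"travel":[-0.385,0.773,0],"delta_rot":[0,0,0]},{"fingers":1,"travel":[-0.385,0.773,0],"delta_rot":[0,0,0]},{"fingers":1,"travel":[-0.385,0.773,0],"delta_rot":[0,0,0]},{"fingers":1,"travel":[-0.385,0.773,0],"delta_rot":[0,0,0]}]'; python3 go.py br@.245; python3 - <<'E'
from h import *
t=imaging.snapshot('scene');cv2.imwrite('pics/s1.png',t[:,:,::-1])
E
```

```text
time: 9.45
tcp_pos: [0.6314, 0.0196, 0.404]
ee_rot: [-0.596, -3.084, 0.0]
force: [0.1, -0.8, -0.0]
gripper_width: 0.0877
gripper_force: 0.0
br@.245 travel [-5.000e-04  5.200e-03  5.301e-01] mm [   0.6    1.4 -159. ]
9.45 [0.6314 0.0196 0.404 ] [-5.9650e-01 -3.0839e+00  4.0000e-04]
```

View pics/s1.png

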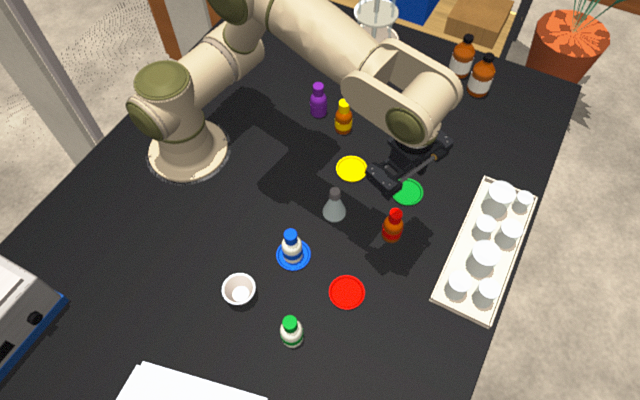

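Blue stands centred in the blue tray at about (292,250). The red bottle at (393,225) has not moved. Next I pick red.

```bash
python3 -m jog '[{"fingers":1,"travel":[0,0.005,0.2],"delta_rot":[0,0,0]},{"fingers":1,"travel":[0,0.005,0.35],"delta_rot":[0,0,0]},{"fingers":1,"travel":[0,0.005,0.45],"delta_rot":[0,0,0]},{"fingers":1,"travel":[0,0.005,0.51],"delta_rot":[0,0,0]},{"fingers":1,"travel":[0,0.005,0.53],"delta_rot":[0,0,0]},{"fingers":1,"travel":[0,0.005,0.53],"delta_rot":[0,0,0]},{"fingers":0.6,"travel":[0,0.005,0.53],"delta_rot":[0,0,0]},{"fingers":0.4,"travel":[0,0.005,0.53],"delta_rot":[0,0,0]},{"fingers":0.2,"travel":[0,0.005,0.53],"delta_rot":[0,0,0]},{"fingers":0.2,"travel":[0,0.005,0.53],"delta_rot":[0,0,0]},{"fingers":0.2,"travel":[0,0.005,0.53],"delta_rot":[0,0,0]},{"fingers":0.2,"travel":[0,0.005,0.53],"delta_rot":[0,0,0]}]'; python3 go.py tr@.405
```

```text
time: 11.0
tcp_pos: [0.6325, 0.022, 0.2451]
ee_rot: [-0.594, -3.085, 0.0]
force: [-0.1, -0.5, 0.8]
gripper_width: 0.0316
gripper_force: 30.0
tr@.405 travel [-0.1533 -0.657  -0.5328] mm [ -30.5 -200.   159.9]
11.0 [0.6325 0.022  0.2451] [-5.9450e-01 -3.0848e+00  3.0000e-04]
```

```bash
python3 -m jog '[{"fingers":0.2,"travel":[0,0,-0.1],"delta_rot":[0,0,0]},{"fingers":0.2,"travel":[0,0,-0.25],"delta_rot":[0,0,0]},{"fingers":0.2,"travel":[0,0,-0.4],"delta_rot":[0,0,0]},{"fingers":0.2,"travel":[0,0,-0.53],"delta_rot":[0,0,0]},{"fingers":0.2,"travel":[-0.02,-0.1,-0.53],"delta_rot":[0,0,0]},{"fingers":0.2,"travel":[-0.06,-0.25,-0.53],"delta_rot":[0,0,0]},{"fingers":0.2,"travel":[-0.1,-0.4,-0.53],"delta_rot":[0,0,0]},{"fingers":0.2,"travel":[-0.13,-0.55,-0.53],"delta_rot":[0,0,0]},{"fingers":0.2,"travel":[-0.153,-0.656,-0.53],"delta_rot":[0,0,0]},{"fingers":0.2,"travel":[-0.153,-0.656,-0.53],"delta_rot":[0,0,0]},{"fingers":0.2,"travel":[-0.153,-0.656,-0.53],"delta_rot":[0,0,0]},{"fingers":0.2,"travel":[-0.153,-0.656,-0.53],"delta_rot":[0,0,0]}]'; python3 go.py tr@.25
```

```text
time: 12.5
tcp_pos: [0.6022, -0.1766, 0.4041]
ee_rot: [-0.592, -3.085, -0.0]
force: [0.0, 0.3, -2.0]
gripper_width: 0.0312
gripper_force: 30.0
tr@.25 travel [-0.0011 -0.0047  0.5135] mm [  -0.2   -1.4 -154.1]
12.5 [ 0.6022 -0.1766  0.4041] [-5.924e-01 -3.085e+00 -3.000e-04]
```

```bash
python3 -m jog '[{"fingers":0.2,"travel":[0,-0.005,0.15],"delta_rot":[0,0,0]},{"fingers":0.2,"travel":[0,-0.005,0.3],"delta_rot":[0,0,0]},{"fingers":0.2,"travel":[0,-0.005,0.4],"delta_rot":[0,0,0]},{"fingers":0.2,"travel":[0,-0.005,0.46],"delta_rot":[0,0,0]},{"fingers":0.2,"travel":[0,-0.005,0.49],"delta_rot":[0,0,0]},{"fingers":0.2,"travel":[0,-0.005,0.505],"delta_rot":[0,0,0]},{"fingers":0.2,"travel":[0,-0.005,0.513],"delta_rot":[0,0,0]},{"fingers":0.2,"travel":[0,-0.005,0.513],"delta_rot":[0,0,0]},{"fingers":0.2,"travel":[0,-0.005,0.513],"delta_rot":[0,0,0]}]'; for i in 1 2; do python3 -m jog '[{"fingers":0.2,"travel":[0,0,0.002],"delta_rot":[0,0,0]},{"fingers":0.2,"travel":[0,0,0.002],"delta_rot":[0,0,0]},{"fingers":0.2,"travel":[0,0,0.002],"delta_rot":[0,0,0]}]' | grep -E 'tcp|force'; done
```

```text
time: 13.62
tcp_pos: [0.6015, -0.1791, 0.2507]
ee_rot: [0.594, 3.084, -0.0]
force: [-1.1, -0.1, -1.8]
gripper_width: 0.0312
gripper_force: 30.0
tcp_pos: [0.6015, -0.179, 0.2497]
force: [-0.0, 0.4, -3.2]
gripper_force: 30.0
tcp_pos: [0.6015, -0.1791, 0.2491]
force: [0.4, -0.5, -1.9]
gripper_force: 30.0
```

```bash
python3 -m jog '[{"fingers":0.2,"travel":[0,0,0.002],"delta_rot":[0,0,0]},{"fingers":0.2,"travel":[0,0,0.002],"delta_rot":[0,0,0]},{"fingers":0.2,"travel":[0,0,0.002],"delta_rot":[0,0,0]}]' | grep -E 'tcp|force'
```

```text
tcp_pos: [0.6016, -0.1792, 0.249]
force: [-1.1, -0.6, 4.7]
gripper_force: 30.0
```

Touching; release, rise, then go to green.

```bash
python3 -m jog '[{"fingers":0.4,"travel":[0,0,0],"delta_rot":[0,0,0]},{"fingers":0.6,"travel":[0,0,0],"delta_rot":[0,0,0]},{"fingers":0.9,"travel":[0,0,0],"delta_rot":[0,0,0]},{"fingers":1,"travel":[0,0,0],"delta_rot":[0,0,0]},{"fingers":1,"travel":[0,0,-0.1],"delta_rot":[0,0,0]},{"fingers":1,"travel":[0,0,-0.25],"delta_rot":[0,0,0]},{"fingers":1,"travel":[0,0,-0.4],"delta_rot":[0,0,0]},{"fingers":1,"travel":[0,0,-0.52],"delta_rot":[0,0,0]},{"fingers":1,"travel":[0,0,-0.52],"delta_rot":[0,0,0]},{"fingers":1,"travel":[0.002,-0.547,-0.52],"delta_rot":[0,0,0]},{"fingers":1,"travel":[0.002,-0.547,-0.52],"delta_rot":[0,0,0]},{"fingers":1,"travel":[0.002,-0.547,-0.52],"delta_rot":[0,0,0]},{"fingers":1,"travel":[0.002,-0.547,-0.52],"delta_rot":[0,0,0]},{"fingers":1,"travel":[0.002,-0.547,-0.52],"delta_rot":[0,0,0]},{"fingers":1,"travel":[0.002,-0.547,-0.52],"delta_rot":[0,0,0]}]'; python3 go.py bg@.245
```

```text
time: 16.62
tcp_pos: [0.5405, -0.33, 0.4041]
ee_rot: [-0.592, -3.085, -0.001]
force: [-0.5, -0.3, 0.6]
gripper_width: 0.0881
gripper_force: 0.0
bg@.245 travel [ 1.000e-04 -4.000e-03  5.304e-01] mm [  -0.5   -1.  -159.1]
16.625 [ 0.5405 -0.33    0.4041] [-5.9190e-01 -3.0849e+00 -6.0000e-04]
```

```bash
python3 -m jog '[{"fingers":1,"travel":[0,-0.004,0.2],"delta_rot":[0,0,0]},{"fingers":1,"travel":[0,-0.004,0.35],"delta_rot":[0,0,0]},{"fingers":1,"travel":[0,-0.004,0.45],"delta_rot":[0,0,0]},{"fingers":1,"travel":[0,-0.004,0.51],"delta_rot":[0,0,0]},{"fingers":1,"travel":[0,-0.004,0.53],"delta_rot":[0,0,0]},{"fingers":1,"travel":[0,-0.004,0.53],"delta_rot":[0,0,0]},{"fingers":0.6,"travel":[0,-0.004,0.53],"delta_rot":[0,0,0]},{"fingers":0.4,"travel":[0,-0.004,0.53],"delta_rot":[0,0,0]},{"fingers":0.2,"travel":[0,-0.004,0.53],"delta_rot":[0,0,0]},{"fingers":0.2,"travel":[0,-0.004,0.53],"delta_rot":[0,0,0]},{"fingers":0.2,"travel":[0,-0.004,0.53],"delta_rot":[0,0,0]},{"fingers":0.2,"travel":[0,-0.004,0.53],"delta_rot":[0,0,0]}]'; python3 go.py tg@.405
```

```text
time: 18.12
tcp_pos: [0.5395, -0.3322, 0.2454]
ee_rot: [0.595, 3.085, 0.0]
force: [1.0, 1.6, 0.4]
gripper_width: 0.0308
gripper_force: 30.0
tg@.405 travel [ 0.3687  1.6163 -0.5316] mm [ 77.5 491.2 159.6]
18.125 [ 0.5395 -0.3322  0.2454] [5.9460e-01 3.0848e+00 3.0000e-04]
```

```bash
python3 -m jog '[{"fingers":0.2,"travel":[0,0,-0.1],"delta_rot":[0,0,0]},{"fingers":0.2,"travel":[0,0,-0.25],"delta_rot":[0,0,0]},{"fingers":0.2,"travel":[0,0,-0.4],"delta_rot":[0,0,0]},{"fingers":0.2,"travel":[0,0,-0.53],"delta_rot":[0,0,0]},{"fingers":0.2,"travel":[0.02,0.1,-0.53],"delta_rot":[0,0,0]},{"fingers":0.2,"travel":[0.06,0.25,-0.53],"delta_rot":[0,0,0]},{"fingers":0.2,"travel":[0.09,0.4,-0.53],"delta_rot":[0,0,0]},{"fingers":0.2,"travel":[0.13,0.55,-0.53],"delta_rot":[0,0,0]},{"fingers":0.2,"travel":[0.16,0.7,-0.53],"delta_rot":[0,0,0]},{"fingers":0.2,"travel":[0.18,0.8,-0.53],"delta_rot":[0,0,0]}]'; python3 -m jog '[{"fingers":0.2,"travel":[0.03,0.15,0],"delta_rot":[0,0,0]},{"fingers":0.2,"travel":[0.07,0.3,0],"delta_rot":[0,0,0]},{"fingers":0.2,"travel":[0.1,0.45,0],"delta_rot":[0,0,0]},{"fingers":0.2,"travel":[0.14,0.6,0],"delta_rot":[0,0,0]},{"fingers":0.2,"travel":[0.17,0.74,0],"delta_rot":[0,0,0]},{"fingers":0.2,"travel":[0.188,0.815,0],"delta_rot":[0,0,0]},{"fingers":0.2,"travel":[0.188,0.815,0],"delta_rot":[0,0,0]},{"fingers":0.2,"travel":[0.188,0.815,0],"delta_rot":[0,0,0]},{"fingers":0.2,"travel":[0.188,0.815,0],"delta_rot":[0,0,0]}]'; python3 go.py tg@.25
```

```text
time: 19.38
tcp_pos: [0.5786, -0.0874, 0.4041]
ee_rot: [-0.593, -3.084, -0.0]
force: [0.7, 0.5, -3.2]
gripper_width: 0.0313
gripper_force: 30.0
time: 20.5
tcp_pos: [0.6171, 0.1573, 0.4045]
ee_rot: [0.597, 3.084, -0.0]
force: [0.6, -0.4, -2.7]
gripper_width: 0.0314
gripper_force: 30.0
tg@.25 travel [0.0025 0.0052 0.5151] mm [-1.000e-01  1.700e+00 -1.545e+02]
20.5 [0.6171 0.1573 0.4045] [ 5.9700e-01  3.0843e+00 -3.0000e-04]
```

```bash
python3 -m jog '[{"fingers":0.2,"travel":[0.002,0.005,0.15],"delta_rot":[0,0,0]},{"fingers":0.2,"travel":[0.002,0.005,0.3],"delta_rot":[0,0,0]},{"fingers":0.2,"travel":[0.002,0.005,0.4],"delta_rot":[0,0,0]},{"fingers":0.2,"travel":[0.002,0.005,0.46],"delta_rot":[0,0,0]},{"fingers":0.2,"travel":[0.002,0.005,0.49],"delta_rot":[0,0,0]},{"fingers":0.2,"travel":[0.002,0.005,0.505],"delta_rot":[0,0,0]},{"fingers":0.2,"travel":[0.002,0.005,0.513],"delta_rot":[0,0,0]},{"fingers":0.2,"travel":[0.002,0.005,0.513],"delta_rot":[0,0,0]},{"fingers":0.2,"travel":[0.002,0.005,0.513],"delta_rot":[0,0,0]}]'; for i in 1 2; do python3 -m jog '[{"fingers":0.2,"travel":[0,0,0.002],"delta_rot":[0,0,0]},{"fingers":0.2,"travel":[0,0,0.002],"delta_rot":[0,0,0]},{"fingers":0.2,"travel":[0,0,0.002],"delta_rot":[0,0,0]}]' | grep -E 'tcp|force'; done
```

```text
time: 21.62
tcp_pos: [0.6171, 0.1602, 0.251]
ee_rot: [0.594, 3.084, 0.0]
force: [0.3, -0.0, -2.5]
gripper_width: 0.0315
gripper_force: 30.0
tcp_pos: [0.617, 0.1602, 0.2499]
force: [-0.2, 0.3, -2.7]
gripper_force: 30.0
tcp_pos: [0.6171, 0.1602, 0.2494]
force: [-0.0, 0.6, -2.2]
gripper_force: 30.0
```

```bash
python3 -m jog '[{"fingers":0.2,"travel":[0,0,0.002],"delta_rot":[0,0,0]},{"fingers":0.2,"travel":[0,0,0.002],"delta_rot":[0,0,0]},{"fingers":0.2,"travel":[0,0,0.002],"delta_rot":[0,0,0]}]' | grep -E 'tcp|force'
```

```text
tcp_pos: [0.6171, 0.1602, 0.2493]
force: [-0.5, -0.8, 5.6]
gripper_force: 30.0
```

```bash
python3 -m jog '[{"fingers":0.4,"travel":[0,0,0],"delta_rot":[0,0,0]},{"fingers":0.6,"travel":[0,0,0],"delta_rot":[0,0,0]},{"fingers":0.9,"travel":[0,0,0],"delta_rot":[0,0,0]},{"fingers":1,"travel":[0,0,0],"delta_rot":[0,0,0]},{"fingers":1,"travel":[0,0,-0.1],"delta_rot":[0,0,0]},{"fingers":1,"travel":[0,0,-0.25],"delta_rot":[0,0,0]},{"fingers":1,"travel":[0,0,-0.4],"delta_rot":[0,0,0]},{"fingers":1,"travel":[0,0,-0.52],"delta_rot":[0,0,0]},{"fingers":1,"travel":[0,0,-0.52],"delta_rot":[0,0,0]},{"fingers":1,"travel":[0.943,0.056,-0.52],"delta_rot":[0,0,0]},{"fingers":1,"travel":[0.943,0.056,-0.52],"delta_rot":[0,0,0]},{"fingers":1,"travel":[0.943,0.056,-0.52],"delta_rot":[0,0,0]},{"fingers":1,"travel":[0.943,0.056,-0.52],"delta_rot":[0,0,0]},{"fingers":1,"travel":[0.943,0.056,-0.52],"delta_rot":[0,0,0]},{"fingers":1,"travel":[0.943,0.056,-0.52],"delta_rot":[0,0,0]},{"fingers":1,"travel":[0.943,0.056,-0.52],"delta_rot":[0,0,0]},{"fingers":1,"travel":[0.943,0.056,-0.52],"delta_rot":[0,0,0]}]'; python3 go.py by@.245;python3 - <<'E'
from h import *
t=imaging.snapshot('scene');cv2.imwrite('pics/s2.png',t[:,:,::-1])
E
```

```text
time: 24.88
tcp_pos: [0.3615, 0.2805, 0.4042]
ee_rot: [-0.596, -3.084, 0.001]
force: [0.2, 0.1, 0.5]
gripper_width: 0.0882
gripper_force: 0.0
by@.245 travel [0.0036 0.0007 0.5308] mm [  -1.     0.5 -159.2]
24.875 [0.3615 0.2805 0.4042] [-5.9630e-01 -3.0839e+00  8.0000e-04]
```

View pics/s2.png

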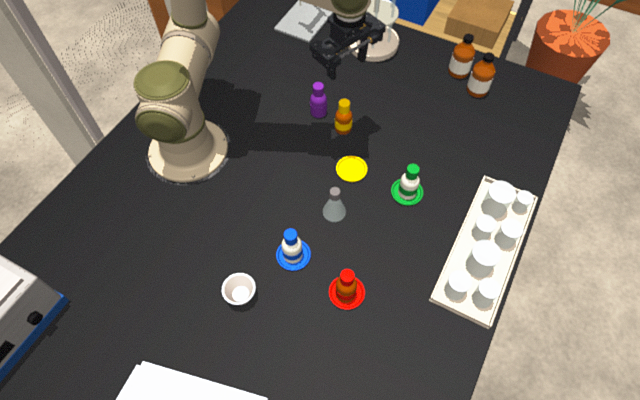

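Red (347,287), green (408,186) and blue (292,250) all stand in their trays. Yellow is at (344,118) and purple at (318,102), neither disturbed. Next is yellow.

```bash
python3 -m jog '[{"fingers":1,"travel":[0.003,0,0.2],"delta_rot":[0,0,0]},{"fingers":1,"travel":[0.003,0,0.35],"delta_rot":[0,0,0]},{"fingers":1,"travel":[0.003,0,0.45],"delta_rot":[0,0,0]},{"fingers":1,"travel":[0.003,0,0.51],"delta_rot":[0,0,0]},{"fingers":1,"travel":[0.003,0,0.53],"delta_rot":[0,0,0]},{"fingers":1,"travel":[0.003,0,0.53],"delta_rot":[0,0,0]},{"fingers":0.6,"travel":[0.003,0,0.53],"delta_rot":[0,0,0]},{"fingers":0.4,"travel":[0.003,0,0.53],"delta_rot":[0,0,0]},{"fingers":0.2,"travel":[0.003,0,0.53],"delta_rot":[0,0,0]},{"fingers":0.2,"travel":[0.003,0,0.53],"delta_rot":[0,0,0]},{"fingers":0.2,"travel":[0.003,0,0.53],"delta_rot":[0,0,0]},{"fingers":0.2,"travel":[0.003,0,0.53],"delta_rot":[0,0,0]}]'; python3 go.py ty@.405
```

```text
time: 26.42
tcp_pos: [0.3598, 0.2813, 0.2458]
ee_rot: [0.595, 3.085, 0.0]
force: [0.1, -0.5, -1.4]
gripper_width: 0.0313
gripper_force: 30.0
ty@.405 travel [-0.4327 -0.2718 -0.5308] mm [  90.2 -124.   159.2]
26.425 [0.3598 0.2813 0.2458] [5.9450e-01 3.0847e+00 4.0000e-04]
```

```bash
python3 -m jog '[{"fingers":0.2,"travel":[0,0,-0.1],"delta_rot":[0,0,0]},{"fingers":0.2,"travel":[0,0,-0.25],"delta_rot":[0,0,0]},{"fingers":0.2,"travel":[0,0,-0.4],"delta_rot":[0,0,0]},{"fingers":0.2,"travel":[0,0,-0.53],"delta_rot":[0,0,0]},{"fingers":0.2,"travel":[-0.1,-0.06,-0.53],"delta_rot":[0,0,0]},{"fingers":0.2,"travel":[-0.23,-0.15,-0.53],"delta_rot":[0,0,0]},{"fingers":0.2,"travel":[-0.35,-0.22,-0.53],"delta_rot":[0,0,0]},{"fingers":0.2,"travel":[-0.432,-0.272,-0.53],"delta_rot":[0,0,0]},{"fingers":0.2,"travel":[-0.432,-0.272,-0.53],"delta_rot":[0,0,0]},{"fingers":0.2,"travel":[-0.432,-0.272,-0.53],"delta_rot":[0,0,0]},{"fingers":0.2,"travel":[-0.432,-0.272,-0.53],"delta_rot":[0,0,0]}]'; python3 go.py ty@.25
```

```text
time: 27.8
tcp_pos: [0.4493, 0.158, 0.4047]
ee_rot: [-0.593, -3.085, -0.0]
force: [0.6, -0.6, -2.0]
gripper_width: 0.0309
gripper_force: 30.0
ty@.25 travel [-0.0031 -0.0014  0.5157] mm [   0.7   -0.7 -154.7]
27.8 [0.4493 0.158  0.4047] [-5.9270e-01 -3.0849e+00 -1.0000e-04]
```

```bash
python3 -m jog '[{"fingers":0.2,"travel":[-0.003,-0.001,0.15],"delta_rot":[0,0,0]},{"fingers":0.2,"travel":[-0.003,-0.001,0.3],"delta_rot":[0,0,0]},{"fingers":0.2,"travel":[-0.003,-0.001,0.4],"delta_rot":[0,0,0]},{"fingers":0.2,"travel":[-0.003,-0.001,0.46],"delta_rot":[0,0,0]},{"fingers":0.2,"travel":[-0.003,-0.001,0.49],"delta_rot":[0,0,0]},{"fingers":0.2,"travel":[-0.003,-0.001,0.505],"delta_rot":[0,0,0]},{"fingers":0.2,"travel":[-0.003,-0.001,0.513],"delta_rot":[0,0,0]},{"fingers":0.2,"travel":[-0.003,-0.001,0.513],"delta_rot":[0,0,0]},{"fingers":0.2,"travel":[-0.003,-0.001,0.513],"delta_rot":[0,0,0]}]'; for i in 1 2; do python3 -m jog '[{"fingers":0.2,"travel":[0,0,0.002],"delta_rot":[0,0,0]},{"fingers":0.2,"travel":[0,0,0.002],"delta_rot":[0,0,0]},{"fingers":0.2,"travel":[0,0,0.002],"delta_rot":[0,0,0]}]' | grep -E 'tcp|force'; done
```

```text
time: 28.92
tcp_pos: [0.4506, 0.1567, 0.2512]
ee_rot: [0.594, 3.084, 0.0]
force: [0.1, 0.8, -2.6]
gripper_width: 0.0311
gripper_force: 30.0
tcp_pos: [0.4505, 0.1567, 0.2502]
force: [-0.4, 0.2, -1.9]
gripper_force: 30.0
tcp_pos: [0.4506, 0.1567, 0.2498]
force: [-0.2, 1.3, -0.2]
gripper_force: 30.0
```

```bash
python3 -m jog '[{"fingers":0.2,"travel":[0,0,0.001],"delta_rot":[0,0,0]},{"fingers":0.2,"travel":[0,0,0.001],"delta_rot":[0,0,0]},{"fingers":0.2,"travel":[0,0,0.001],"delta_rot":[0,0,0]}]' | grep -E 'tcp|force'
```

```text
tcp_pos: [0.4506, 0.1567, 0.2496]
force: [0.2, 0.7, 5.5]
gripper_force: 29.9
```

```bash
python3 -m jog '[{"fingers":0.4,"travel":[0,0,0],"delta_rot":[0,0,0]},{"fingers":0.6,"travel":[0,0,0],"delta_rot":[0,0,0]},{"fingers":0.9,"travel":[0,0,0],"delta_rot":[0,0,0]},{"fingers":1,"travel":[0,0,0],"delta_rot":[0,0,0]},{"fingers":1,"travel":[0,0,-0.1],"delta_rot":[0,0,0]},{"fingers":1,"travel":[0,0,-0.25],"delta_rot":[0,0,0]},{"fingers":1,"travel":[0,0,-0.4],"delta_rot":[0,0,0]},{"fingers":1,"travel":[0,0,-0.52],"delta_rot":[0,0,0]},{"fingers":1,"travel":[0,0,-0.52],"delta_rot":[0,0,0]},{"fingers":1,"travel":[0.5,0.5,-0.52],"delta_rot":[0,0,0]},{"fingers":1,"travel":[0.5,0.5,-0.52],"delta_rot":[0,0,0]},{"fingers":1,"travel":[0.5,0.5,-0.52],"delta_rot":[0,0,0]},{"fingers":1,"travel":[0.5,0.5,-0.52],"delta_rot":[0,0,0]},{"fingers":1,"travel":[0.5,0.5,-0.52],"delta_rot":[0,0,0]},{"fingers":1,"travel":[0.5,0.5,-0.52],"delta_rot":[0,0,0]}]'; python3 - <<'E'
from h import *
t=imaging.snapshot('scene');cv2.imwrite('pics/s3.png',t[:,:,::-1])
t=imaging.snapshot('top');cv2.imwrite('pics/t3.png',t[:,:,::-1])
E
```

```text
time: 31.92
tcp_pos: [0.3674, 0.351, 0.4046]
ee_rot: [-0.595, -3.084, 0.002]
force: [0.6, 1.0, -0.5]
gripper_width: 0.0886
gripper_force: 0.0
```

View pics/s3.png

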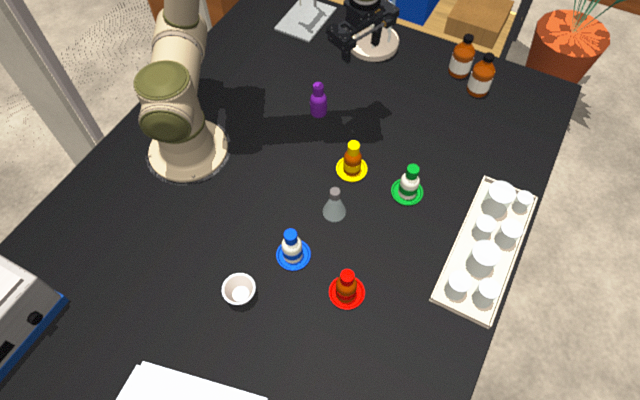

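View pics/t3.png

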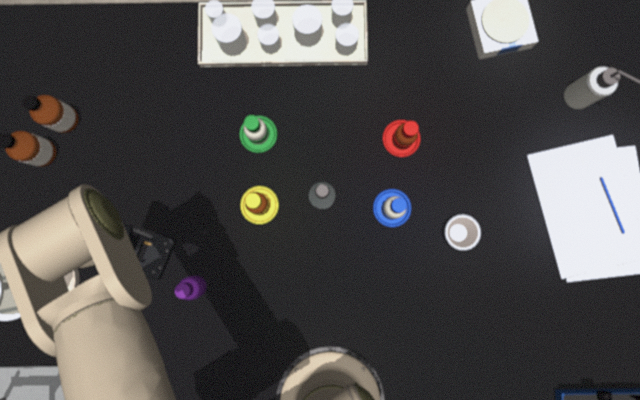

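All four bottles stand centred in their matching trays: green (258,134), red (401,138), yellow (260,205) and blue (392,208). The flask (322,195), mortar (462,232) and purple bottle (190,287) haven't moved, and the arm is clear of everything.

```bash
python3 -c "
from rig import robot
print(robot.job_done())"
```

```text
the job is handed in; nothing more can be done
None
```

All four bottles stand upright in the trays matching their caps, with the flask, mortar and purple look-alike left where they were; the job was handed in at about 32 s of the 96 s allowed.

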